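Load the marking machine and start it

ROBOT

A 6-joint arm with a two-finger parallel gripper is mounted at the origin on the work surface. World frame = base frame: x ahead of the robot, y to its left, z up, the work surface at z = 0. Lengths are in m, angles in rad, forces in N, time in s.
With the tool pointing down it reaches from about 0.325 to 0.875 m from the base axis. Payload 4.4 kg.
Tool frame: the origin (TCP) lies midway between the tips of the shut fingers; the grasp point (between the pads) lies 19 mm behind it; z points along the fingers, y is the line along which they close (so a half turn about z gives the same grasp; the last joint's range is limited). The gripper opens to 85 mm and grips with 20 to 120 N. Pads are 22 mm wide; open, the fingers measure 114 mm over their backs; the gripper's body (76 mm by 85 mm) begins 54 mm behind the grasp point. The pads swing forward as they close: fully open they stand 13 mm farther back than shut.
Start: joints at [-1.272, 0.207, 1.542, -0, 1.393, -0.15], TCP at [0.25, -0.518, 0.208] pointing down, gripper open.
Joint ranges: [-2.73, 2.73], [-0.86, 2.22], [0.23, 2.46], [-1.11, 4.25], [0.08, 2.63], [-2.82, 2.82]. Speed limits (rad/s): [2.79, 2.79, 3.14, 3.14, 3.14, 3.14].

INTERFACE

Orientations are given as a unit quaternion [w, x, y, z].
In Python, from bench import r gives the robot as it stands. The module is installed in compiled form; this text tells all that it offers.
- The arm moves only by the tool arm_command, never from a script. Its argument "deltas" is a list of rows, each a list of 7 numbers: the closure, from 0 (fully open) to 1 (shut), then the shift along the tool's x, y, z normalised to -1 to 1, where 1 is 0.8 m, then the turn, a rotation vector about the tool's x, y, z normalised to -1 to 1, where 1 is pi/4 rad. In form: [[claw, x, y, z, wx, wy, wz], ...]. A call has exactly 10 rows; each row is the pose to reach, as a shift and turn from the pose commanded when the call began, along the tool's axes at that moment; what a row does not reach only later rows make up. A row lasts 1/12 s, in which the tool goes at most 41.7 mm and 7.16 degrees, less where a joint would pass 70% of its speed; a pose out of reach is approached as far as the arm can. A call with a number of a shift or a turn outside -1 to 1 is refused whole. A call with a gripper value outside its range is refused whole. The fingers move at their own pace and stop on an object; "squeeze" is the grip in N (left out, the last holds). Time passes only in rows, so rows that repeat a pose let the fingers close, or fill a call up. It gives the time, the measured TCP pose, the force, the opening and the grip force at its end, in the units of the state.
- r.get_state(): the state, without advancing time (a new reading comes with each control period).
- r.get_image(name): name is "side" or "top" or "wrist"; returns the picture (400x640x3 uint8, red, green, blue); there is no depth.
- r.camera_model(name): a dict with "K" (3x3 intrinsics, pixels), "xyz" and "attitude" of the camera in the world. Camera axes: x right, y down, z forward; pixel columns grow to the right and rows downward; lengths in m; the calibration is good to about 2 mm. A picture is of the moment at which its call begins: read the wrist's pose just before it. camera_model takes no time and is no camera call; for the wrist camera it gives the pose at the moment of the call.
- r.close_job(): hands the job in; it is judged then, once.
The state is a dict: "time_s": time; "joint_positions": joint angles; "qd": joint speeds; "joint_torque": joint torques, N m; "tool_pos": TCP position; "ee_rot": TCP orientation; "contact_force": force on the tool from outside, world axes, zero at the start; "wrist_torque": the same for the moment, N m; "width": finger opening in m; "grip_force": force on a finger pad.
Only numpy, scipy, OpenCV 4.12 (cv2) and the standard library are available. Lean on these libraries where they do the work, as an engineer would, in place of code of your own. Each camera call takes 0.05 s, during which the arm holds its last target. There are 200 camera calls.

TASK

Draw the steel blank out of the blue stock holder and slide it, bare end first, under the head of the green marking machine until it is fully home against the yellow stop, flat on the bed between the yellow lines (the head is in the way: put the blank down and take it again nearer its blue tail). Only once it is home, press the green button fully down and let it spring back up, leaving the blank home. Never press the red button, and leave the other things on the bench where they are.

Things in the scene. Friction and masses are not known exactly. Their poses are not given: they have to be found in the camera images.
- blank: the workpiece: a flat steel bar 160 mm long (its x) x 30 mm wide (y) x 14 mm thick (z), 0.4 to 0.7 kg, bare bright steel, but its last 40 mm at the tail are painted blue. Origin: centre of its underside; +x points to the bare end. At the start it lies on the bench, its tail 70 to 80 mm inside the holder, its bare end sticking out.
- nose (a point): middle of the lower edge of the blank's bare end (80 mm from its origin along +x)
- tail (a point): middle of the lower edge of the blank's blue end (80 mm from its origin along -x)
- holder: fixed blue stock holder: a low roofed sleeve on the bench, x from -62 to +50 mm, 70 mm wide (114 mm over its low flanges), 31 mm high. Its only opening is at the +x end: 46 mm wide, 26 mm high. Origin: at bench level under its middle; +x points out of the opening, so the blank is drawn out along +x. It trades sides with the button box.
- marker: fixed green marking machine. Origin: at bench level straight below the stop's face, on the centreline; +x is the feed direction (away from the robot). Its steel bed is a plate 10 mm thick, 130 mm wide, x from -220 to +120 mm, on which the blank slides. Two yellow lines run along x on the bed, inner edges at y = -30 and +30 mm.
- stop (a point): foot of the yellow stop's face (x = 0 of the machine): on the centreline, on top of the bed, 10 mm above the bench. The stop is a fixed block 80 mm wide, 22 mm high; the blank's bare end goes against it, and the blank then sticks out 85 mm in front of the head.
- head (a point): middle of the lower front edge of the machine's overhanging head, 75 mm in front of the stop's face and 50 mm above the bench. From this edge rearward the head, 90 mm wide, covers the bed up to 165 mm above the bench; the gap under it is 40 mm high over the bed, open at the front and sides
- station: fixed grey push-button box on the bench, 90 x 160 x 50 mm, with two round buttons of 36 mm diameter on its top, green at y = +40 mm and red at y = -40 mm. Origin: centre of its underside. The holder and this box trade sides from one start to another.
- start_top (a point): middle of the top face of the green start button, when up; it moves down with the button
- halt_top (a point): middle of the top face of the red button
- start (a joint): travel of the green button in m: 0 up, 0.007 fully down; a spring pushes it back, 5 N hold it fully down
- halt (a joint): travel of the red button in m: 0 up, 0.007 fully down; same spring. Not to be pressed.
- whetstone: a reddish whetstone on a light wooden base, 70 x 210 x 41 mm, long side along its y. A bystander: leave it.
- carton: a small closed cardboard carton with a paper band, 90 x 150 x 60 mm. A bystander: leave it.
- hammer: a hand hammer, 300 mm long, lying on the bench. A bystander: leave it.
- earmuffs: a pair of grey ear muffs with a black headband, about 165 x 165 mm, 76 mm high. A bystander: leave it.
Not all that is in view belongs to the job. Several things have the shape of the station; the one meant has the colours described above. There is more than one size of the blank; the job needs the larger.

How it is judged:
By the outcome, as a careful person would: the job done as asked, in the order asked, and still so for the second after the job is handed in, with the robot touching nothing.
It also fails if it takes over 64 s, if anything falls off the work surface, if the arm or the gripper's body presses on something with over 40 N, if the wrist force passes 120 N, or if a joint passes its speed limit or range.

## Working session

There is one attempt and no reset: what is moved stays moved. The work goes in short steps, Python scripts to look and compute and a tool call to move; the robot and the scene stay as the last step left them, time stands still between calls to the robot, and variables do not carry over. Pictures are saved under pics/ and viewed, at most 10 in all, crops included, and the job is handed in when it is done.

Besides the shell and the picture viewer there is one more tool, called after "Request:" as name(argument=value, ...), one argument or row to a line, values as JSON. arm_command: Moves the arm, as the interface text tells. Scaled input: -1 to 1 covers 0.8 m each way for a shift and pi/4 rad each way for a turn. Its arguments: {"type":"object","properties":{"deltas":{"type":"array"},"squeeze":{"type":"number"}},"required":["deltas"]}

```bash
mkdir -p pics
python3 - <<'E'
from bench import r
import cv2,numpy as np
s=r.get_state();print(s)
for n in("top","side"):
    cv2.imwrite(f"pics/{n}0.png",r.get_image(n)[:,:,::-1]);print(n,r.camera_model(n))
print(r.camera_model("wrist"))
E
```

```text
{'time_s': 0.0, 'joint_positions': array([-1.27150566e+00,  2.07410500e-01,  1.54298499e+00,  2.17400564e-05,
        1.39350448e+00, -1.50486097e-01]), 'qd': array([ 0.00056591, -0.00071129, -0.00035619, -0.00048639, -0.00021149,
        0.00218118]), 'joint_torque': array([ 9.24045453e-04, -3.83040082e+01, -2.91594690e+01, -6.92927256e-05,
        1.06096288e-02,  5.63314387e-06]), 'tool_pos': array([ 0.24974765, -0.51701529,  0.20671651]), 'ee_rot': array([-1.15126095e-03,  9.74818785e-01,  2.22995529e-01, -7.50877569e-05]), 'contact_force': array([-0.43243002,  0.9205382 ,  0.79263247]), 'wrist_torque': array([ 0.02240549,  0.0092069 , -0.01944675]), 'grip_force': 0.0, 'width': 0.08541476612834172}
top {'K': array([[481.00695501,   0.        , 315.37352392],
       [  0.        , 481.00695501, 195.34641369],
       [  0.        ,   0.        ,   1.        ]]), 'xyz': array([ 0.27028716, -0.01434349,  1.52857653]), 'attitude': array([ 0.05217483, -0.7049286 ,  0.70545197, -0.05187457])}
side {'K': array([[489.12112672,   0.        , 313.83272157],
       [  0.        , 489.12112672, 193.9396963 ],
       [  0.        ,   0.        ,   1.        ]]), 'xyz': array([0.18775087, 1.15633423, 1.21664321]), 'attitude': array([ 0.04756223, -0.12701326,  0.91109619, -0.38924182])}
{'K': array([[313.11595568,   0.        , 317.72819706],
       [  0.        , 313.11595568, 198.96386698],
       [  0.        ,   0.        ,   1.        ]]), 'xyz': array([ 0.32187257, -0.48337259,  0.37338232]), 'attitude': array([ 0.13258034,  0.83652235, -0.52494681, -0.08416451])}
```

View pics/top0.png

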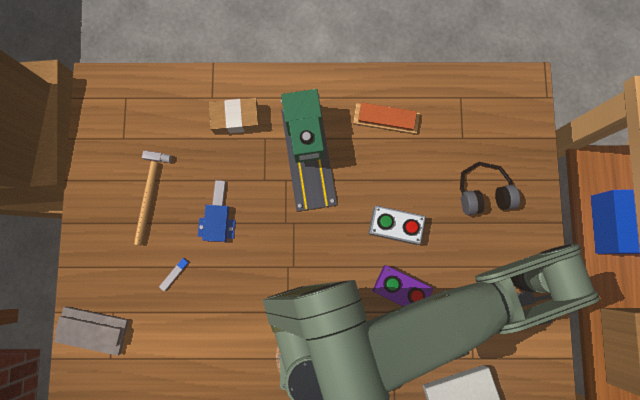

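View pics/side0.png

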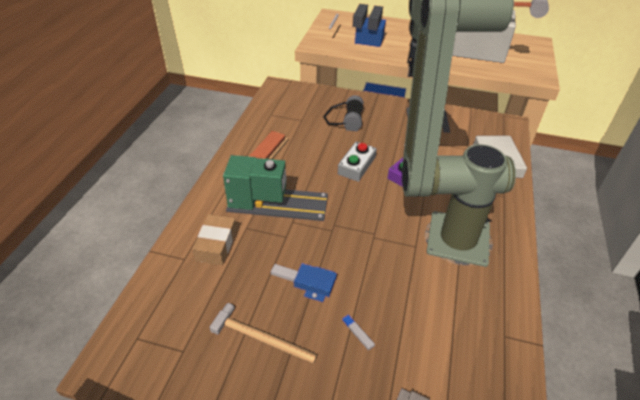

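The top view shows the blank in the blue holder at (219,195), with the smaller decoy bar lying loose at (174,274). The grey box with green and red buttons is at (399,225) and the purple decoy box at (403,287). The marker's bed runs from (318,205) to the head at (308,150), and the stop is hidden under the head. I choose the bar in the holder and the grey box.

```bash
cat > h.py <<'E'
import numpy as np,cv2
from scipy.spatial.transform import Rotation as R
def rot(q): return R.from_quat([q[1],q[2],q[3],q[0]])
def ray(m,uv):
    d=rot(m["attitude"]).apply(np.linalg.inv(m["K"])@[uv[0],uv[1],1.]); return np.array(m["xyz"]),d/np.linalg.norm(d)
def atz(m,uv,z):
    o,d=ray(m,uv); return o+d*(z-o[2])/d[2]
def proj(m,p):
    q=m["K"]@rot(m["attitude"]).inv().apply(np.array(p)-m["xyz"]); return q[:2]/q[2]
def tri(obs):
    A=np.zeros((3,3));b=np.zeros(3)
    for m,uv in obs:
        o,d=ray(m,uv);P=np.eye(3)-np.outer(d,d);A+=P;b+=P@o
    p=np.linalg.solve(A,b); return p,[np.round(proj(m,p)-uv,1) for m,uv in obs]
def delta(s,pos,q=None):
    """world target -> normalised tool-frame shift"""
    return np.round(rot(s["ee_rot"]).inv().apply(np.array(pos)-s["tool_pos"])/.8,4)
E
python3 - <<'E'
from bench import r
from h import *
m=r.camera_model("top");s=r.camera_model("side")
for n,uv,z in[("nose",(219,181),.014),("mouth",(217,206),.031),("holderback",(214,241),.031),("bedR",(337,206),.01),("bedL",(297,211),.01),("headf",(309,155),.1),("green",(386,221),.055),("red",(411,227),.055)]: print(n,atz(m,uv,z).round(3))
print("side",[atz(s,u,z).round(3) for u,z in(((273,271),.014),((354,159),.055),((362,147),.055))])
im=cv2.imread("pics/top0.png")[80:260,190:450]
cv2.imwrite("pics/c1.png",cv2.resize(im,None,fx=3,fy=3,interpolation=cv2.INTER_CUBIC))
st=r.get_state();c=r.camera_model("wrist")
print("cam in tool",rot(st["ee_rot"]).inv().apply(c["xyz"]-st["tool_pos"]),(rot(st["ee_rot"]).inv()*rot(c["attitude"])).as_matrix().round(3))
print(rot(st["ee_rot"]).as_matrix().round(3))
E
```

```text
nose [0.542 0.294 0.014]
mouth [0.459 0.295 0.031]
holderback [0.349 0.301 0.031]
bedR [ 0.461 -0.083  0.01 ]
bedL [0.445 0.045 0.01 ]
headf [0.606 0.005 0.1  ]
green [ 0.409 -0.231  0.055]
red [ 0.391 -0.307  0.055]
side [array([0.538, 0.307, 0.014]), array([ 0.406, -0.235,  0.055]), array([ 0.392, -0.314,  0.055])]
cam in tool [ 0.07966451  0.00063484 -0.16653937] [[-0.    -0.951 -0.31 ]
 [ 1.    -0.     0.   ]
 [-0.    -0.31   0.951]]
[[ 0.901  0.435 -0.001]
 [ 0.435 -0.901  0.002]
 [ 0.    -0.002 -1.   ]]
```

View pics/c1.png

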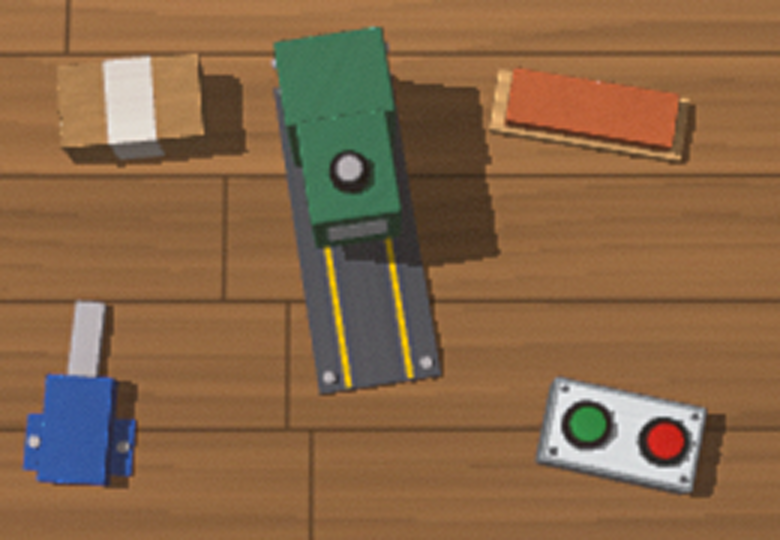

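The crop confirms it: the bare steel bar sticks out of the blue holder, and the light grey box has green on the left and red on the right. The marker's feed direction is about 7° left of +x. I'll move in with a half-turned wrist, so the camera stays on the robot side.

Request:
arm_command(
  deltas=[
    [0, 0.305, -0.2, -0.05, 0, 0, -1],
    [0, 0.305, -0.2, -0.05, 0, 0, -1],
    [0, 0.305, -0.2, -0.05, 0, 0, -1],
    [0, 0.305, -0.2, -0.05, 0, 0, -1],
    [0, 0.305, -0.2, -0.05, 0, 0, -1],
    [0, 0.305, -0.2, -0.05, 0, 0, -1],
    [0, 0.305, -0.2, -0.05, 0, 0, -1],
    [0, 0.305, -0.2, -0.05, 0, 0, -1],
    [0, 0.305, -0.2, -0.05, 0, 0, -1],
    [0, 0.305, -0.2, -0.05, 0, 0, -1],
  ],
)

```text
time_s: 0.93
tool_pos: [0.3999, -0.2676, 0.2475]
ee_rot: [-0.0, 0.815, 0.579, -0.0]
contact_force: [0.2, 0.1, -0.2]
width: 0.0855
grip_force: 0.0
```

Run:
```python
from bench import r
from h import *
s=r.get_state();print(s["time_s"],s["tool_pos"],rot(s["ee_rot"]).as_matrix().round(3).tolist())
print(delta(s,[.40,-.02,.25]))
```

```text
0.9333 [ 0.39993896 -0.26757014  0.24753901] [[0.329, 0.944, -0.001], [0.944, -0.329, -0.0], [-0.001, -0.001, -1.0]]
[ 0.2923 -0.1016 -0.0032]
```

Request:
arm_command(
  deltas=[
    [0, 0.292, -0.102, 0, 0, 0, -1],
    [0, 0.292, -0.102, 0, 0, 0, -1],
    [0, 0.292, -0.102, 0, 0, 0, -1],
    [0, 0.292, -0.102, 0, 0, 0, -1],
    [0, 0.292, -0.102, 0, 0, 0, -1],
    [0, 0.292, -0.102, 0, 0, 0, -1],
    [0, 0.292, -0.102, 0, 0, 0, -1],
    [0, 0.292, -0.102, 0, 0, 0, -1],
    [0, 0.292, -0.102, 0, 0, 0, -1],
    [0, 0.292, -0.102, 0, 0, 0, -1],
  ],
)

```text
time_s: 1.77
tool_pos: [0.4001, -0.0219, 0.2476]
ee_rot: [-0.0, 0.533, 0.846, -0.0]
contact_force: [-0.2, 0.7, -1.0]
width: 0.0852
grip_force: 0.0
```

Run:
```python
from bench import r
from h import *
s=r.get_state();print(s["time_s"],s["tool_pos"])
print(delta(s,[.42,.10,.25]))
```

```text
1.7667 [ 0.40005493 -0.02193121  0.24762422]
[ 0.1268  0.0882 -0.0031]
```

Request:
arm_command(
  deltas=[
    [0, 0.127, 0.088, 0, 0, 0, -1],
    [0, 0.127, 0.088, 0, 0, 0, -1],
    [0, 0.127, 0.088, 0, 0, 0, -1],
    [0, 0.127, 0.088, 0, 0, 0, -1],
    [0, 0.127, 0.088, 0, 0, 0, -1],
    [0, 0.127, 0.088, 0, 0, 0, -1],
    [0, 0.127, 0.088, 0, 0, 0, -1],
    [0, 0.127, 0.088, 0, 0, 0, -1],
    [0, 0.127, 0.088, 0, 0, 0, -1],
    [0, 0.127, 0.088, 0, 0, 0, -1],
  ],
)

```text
time_s: 2.6
tool_pos: [0.4196, 0.1008, 0.2477]
ee_rot: [-0.0, 0.169, 0.986, -0.0]
contact_force: [-0.3, 0.7, 0.2]
width: 0.0852
grip_force: 0.0
```

Run:
```python
from bench import r
from h import *
import pickle
s=r.get_state();c=r.camera_model("wrist");im=r.get_image("wrist")
pickle.dump((c,im),open("w1.pkl","wb"));cv2.imwrite("pics/w1.png",im[:,:,::-1])
print(s["time_s"],s["tool_pos"],s["ee_rot"])
print(delta(s,[.47,.26,.23]))
```

```text
2.6 [0.4195893  0.1007865  0.24774915] [-1.53728041e-04  1.68849502e-01  9.85641830e-01 -7.65388678e-05]
[0.0068 0.2086 0.0221]
```

View pics/w1.png

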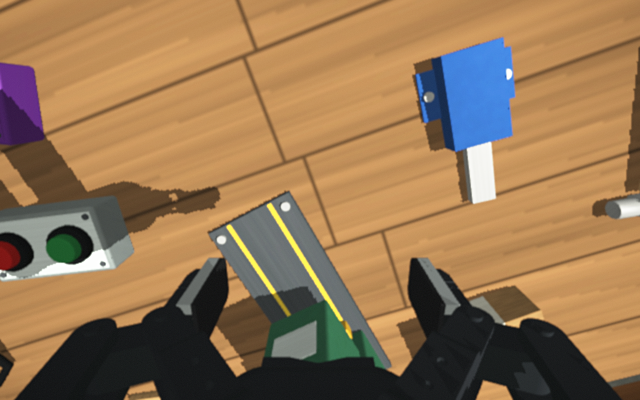

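The wrist view shows the blank's bare end at (483,202) sticking out of the holder mouth at about (480,147). The bed's front corners are at (289,192) and (209,233), with the yellow lines between them, and the green button is at (67,247). I'll take a second wrist view nearer the holder.

Request:
arm_command(
  deltas=[
    [0, 0.007, 0.209, 0.022, 0, 0, -0.45],
    [0, 0.007, 0.209, 0.022, 0, 0, -0.45],
    [0, 0.007, 0.209, 0.022, 0, 0, -0.45],
    [0, 0.007, 0.209, 0.022, 0, 0, -0.45],
    [0, 0.007, 0.209, 0.022, 0, 0, -0.45],
    [0, 0.007, 0.209, 0.022, 0, 0, -0.45],
    [0, 0.007, 0.209, 0.022, 0, 0, -0.45],
    [0, 0.007, 0.209, 0.022, 0, 0, -0.45],
    [0, 0.007, 0.209, 0.022, 0, 0, -0.45],
    [0, 0.007, 0.209, 0.022, 0, 0, -0.45],
  ],
)

```text
time_s: 3.48
tool_pos: [0.4692, 0.2605, 0.2309]
ee_rot: [0.0, -0.008, 1.0, 0.0]
contact_force: [-0.1, 0.1, -0.2]
width: 0.0855
grip_force: 0.0
```

Run:
```python
from bench import r
from h import *
import pickle
s=r.get_state();c=r.camera_model("wrist");im=r.get_image("wrist")
pickle.dump((c,im),open("w2.pkl","wb"))
a=pickle.load(open("w1.pkl","rb"))[1]
big=np.zeros((600,800,3),np.uint8)
big[:,:400]=cv2.resize(a[20:220,400:533],(400,600),interpolation=cv2.INTER_CUBIC)
big[:300,400:]=cv2.resize(im,(400,250))[:300].repeat(1,0) if 0 else cv2.copyMakeBorder(cv2.resize(im,(400,250)),0,50,0,0,cv2.BORDER_CONSTANT)
big[300:,400:]=cv2.resize(a[180:330,200:400],(400,300),interpolation=cv2.INTER_CUBIC)
cv2.imwrite("pics/w2.png",big[:,:,::-1])
print(s["time_s"],s["tool_pos"],s["ee_rot"])
```

```text
3.4833 [0.46917721 0.26047404 0.23090372] [ 4.70583028e-04 -7.92706115e-03  9.99968465e-01  9.64593276e-05]
```

View pics/w2.png

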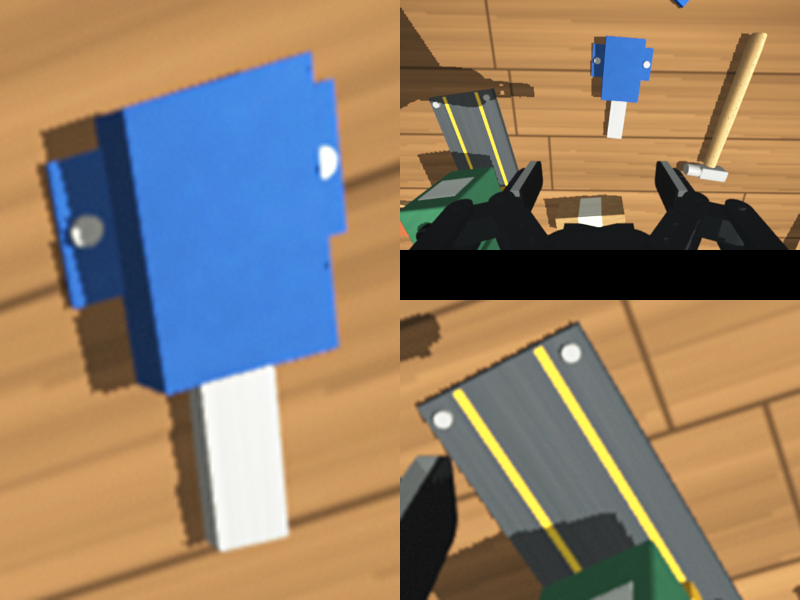

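```bash
cat > meas.py <<'E'
from h import *
import pickle
V=[pickle.load(open(f"w{i}.pkl","rb")) for i in(1,2)]
def blob(mask,near):
    n,l,st,c=cv2.connectedComponentsWithStats(mask.astype(np.uint8))
    k=[i for i in range(1,n) if st[i,4]>25]; return l==min(k,key=lambda i:np.hypot(*(c[i]-near)))
Q=[]
for (m,im),near in zip(V,[(482,172),(345,190)]):
    h=cv2.cvtColor(im,cv2.COLOR_RGB2HSV).astype(int)
    b=blob((h[...,1]<35)&(h[...,2]>190),near)
    q=cv2.boxPoints(cv2.minAreaRect(np.argwhere(b)[:,::-1].astype(np.float32)))
    q=q[np.argsort(q[:,1])]; q=np.r_[q[:2][np.argsort(q[:2,0])],q[2:][np.argsort(q[2:,0])]]
    print(b.sum(),q.round(1).tolist()); Q.append(q)
for i in(2,3): print("nose corner",tri([(V[k][0],Q[k][i]) for k in(0,1)]))
for k in(0,1):
    P=np.array([atz(V[k][0],u,.014) for u in Q[k]]);print("bar",k,P[:,:2].round(4).tolist())
    for a,b in((0,2),(1,3)):
        d=P[b]-P[a];print(" yaw",np.degrees(np.arctan2(d[1],d[0])).round(2))
# yellow lines on the bed
for k,(m,im) in enumerate(V):
    h=cv2.cvtColor(im,cv2.COLOR_RGB2HSV).astype(int)
    y=(h[...,0]>22)&(h[...,0]<34)&(h[...,1]>150)&(h[...,2]>90)
    n,l,st,c=cv2.connectedComponentsWithStats(y.astype(np.uint8))
    for i in range(1,n):
        if st[i,4]>80:
            P=np.array([atz(m,u,.01)[:2] for u in np.argwhere(l==i)[:,::-1]])
            vx,vy,x0,y0=cv2.fitLine(P.astype(np.float32),cv2.DIST_HUBER,0,1e-4,1e-4).ravel()
            t=(P-[x0,y0])@[vx,vy];print("line",k,st[i,4],"yaw",np.degrees(np.arctan(vy/vx)).round(2),"c",x0.round(4),y0.round(4),"t",t.min().round(3),t.max().round(3))
m=V[0][0]
for u in((208.5,232.5),(290,191.5),(370,330)):print("bed",atz(m,u,.01).round(4))
print("green",atz(m,(66,245),.055).round(4))
E
python3 meas.py
```

```text
1339 [[466.20001220703125, 144.1999969482422], [490.29998779296875, 141.8000030517578], [472.1000061035156, 203.1999969482422], [496.20001220703125, 200.8000030517578]]
1395 [[338.29998779296875, 159.8000030517578], [362.1000061035156, 163.0], [330.3999938964844, 219.10000610351562], [354.20001220703125, 222.3000030517578]]
nose corner (array([0.54269399, 0.27750726, 0.01383723]), [array([-0., -0.]), array([-0.,  0.])])
nose corner (array([0.54797414, 0.30852859, 0.01464495]), [array([-0. , -1.2]), array([-0.4,  1.1])])
bar 0 [[0.4614, 0.2854], [0.4686, 0.3147], [0.5426, 0.2774], [0.55, 0.3086]]
 yaw -5.58
 yaw -4.3
bar 1 [[0.4637, 0.2851], [0.4672, 0.3147], [0.5426, 0.2775], [0.5466, 0.309]]
 yaw -5.47
 yaw -4.11
line 0 579 yaw 9.02 c 0.552 0.0322 t -0.1 0.119
line 0 460 yaw 8.9 c 0.5439 -0.0361 t -0.081 0.089
line 1 756 yaw 8.89 c 0.5536 0.0321 t -0.102 0.117
line 1 600 yaw 8.92 c 0.5399 -0.0371 t -0.077 0.087
bed [ 0.4646 -0.0789  0.01  ]
bed [0.4465 0.0508 0.01  ]
bed [0.7003 0.0879 0.01  ]
green [ 0.4069 -0.2341  0.055 ]
```

Triangulation puts the blank's top at z = 14 mm, as the text says. The bare end is at (0.545, 0.293), yaw about −5.3°. The marker's yaw is 8.95° and its stop is near (0.673, 0.018).

Run:
```python
from bench import r
from h import *
s=r.get_state();print(delta(s,[.487,.2984,.07]))
```

```text
[-0.0228  0.0468  0.2011]
```

Request:
arm_command(
  deltas=[
    [0, -0.023, 0.047, 0.201, 0, 0, 0.138],
    [0, -0.023, 0.047, 0.201, 0, 0, 0.138],
    [0, -0.023, 0.047, 0.201, 0, 0, 0.138],
    [0, -0.023, 0.047, 0.201, 0, 0, 0.138],
    [0, -0.023, 0.047, 0.201, 0, 0, 0.138],
    [0, -0.023, 0.047, 0.201, 0, 0, 0.138],
    [0, -0.023, 0.047, 0.201, 0, 0, 0.138],
    [0, -0.023, 0.047, 0.201, 0, 0, 0.138],
    [0, -0.023, 0.047, 0.201, 0, 0, 0.138],
    [0, -0.023, 0.047, 0.201, 0, 0, 0.138],
  ],
)

```text
time_s: 4.37
tool_pos: [0.4888, 0.3001, 0.0728]
ee_rot: [0.003, 0.045, 0.999, 0.001]
contact_force: [-0.1, -0.3, 0.3]
width: 0.0858
grip_force: 0.0
```

Run:
```python
from bench import r
from h import *
import pickle
s=r.get_state();c=r.camera_model("wrist");im=r.get_image("wrist");pickle.dump((c,im),open("w3.pkl","wb"))
cv2.imwrite("pics/w3.png",im[:,:,::-1])
print(s["tool_pos"],s["ee_rot"],delta(s,[.487,.2984,.004]))
```

```text
[0.48878544 0.30008592 0.07275083] [0.00265417 0.04548869 0.99896052 0.0012698 ] [ 0.0025 -0.0025  0.0859]
```

View pics/w3.png

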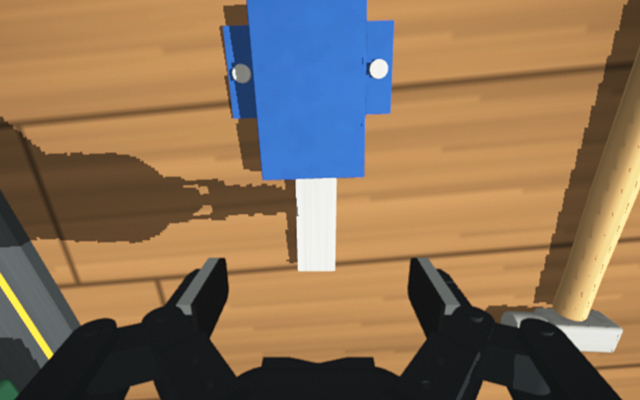

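The close view shows the bare bar straight and centred between the fingers, its bare end at (317,271) and the holder mouth at row 178.

Run:
```python
from bench import r
from h import *
import pickle
m=pickle.load(open("w3.pkl","rb"))[0]
a,b,c,d=[atz(m,u,.014) for u in((297,180),(336,180),(298,271),(335,271))]
n=(c+d)/2;k=(a+b)/2;v=n-k;print(n,k,np.degrees(np.arctan2(v[1],v[0])),np.linalg.norm(d-c))
s=r.get_state();g=n-.058*v/np.linalg.norm(v);print(s["tool_pos"],s["ee_rot"],g,delta(s,[g[0],g[1],.004]))
```

```text
[0.54511289 0.29345054 0.014     ] [0.46852919 0.30053697 0.014     ] -5.2866288476438585 0.030286774982041582
[0.4882942  0.29994823 0.07214044] [0.00212172 0.04542782 0.99896487 0.00100036] [0.48735961 0.29879455 0.014     ] [ 0.0014 -0.0017  0.0852]
```

Request:
arm_command(
  deltas=[
    [0, 0, 0, 0.04, 0, 0, 0],
    [0, 0, 0, 0.07, 0, 0, 0],
    [0, 0.001, -0.001, 0.085, 0, 0, 0],
    [0, 0.001, -0.001, 0.085, 0, 0, 0],
    [0, 0.001, -0.001, 0.085, 0, 0, 0],
    [0.3, 0.001, -0.001, 0.085, 0, 0, 0],
    [0.5, 0.001, -0.001, 0.085, 0, 0, 0],
    [1, 0.001, -0.001, 0.085, 0, 0, 0],
    [1, 0.001, -0.001, 0.085, 0, 0, 0],
    [1, 0.001, -0.001, 0.085, 0, 0, 0],
  ],
  squeeze=90,
)

```text
time_s: 5.25
tool_pos: [0.4864, 0.2991, 0.0022]
ee_rot: [0.001, 0.045, 0.999, 0.0]
contact_force: [0.3, 0.4, -0.7]
width: 0.0254
grip_force: 0.0
```

Run:
```python
from bench import r
from h import *
s=r.get_state();print(s);u=np.array([np.cos(np.radians(-5.29)),np.sin(np.radians(-5.29)),0])
print(delta(s,s["tool_pos"]+.1*u))
```

```text
{'time_s': 5.25, 'joint_positions': array([ 3.99710884e-01,  4.46829022e-01,  1.70090785e+00, -3.58318260e-05,
        9.92494591e-01, -1.08057677e+00]), 'qd': array([-0.00104378,  0.00496074,  0.00639931, -0.00078449, -0.00016032,
       -0.00286827]), 'joint_torque': array([-6.04234898e-03, -4.18531072e+01, -2.26643676e+01, -4.50501975e-04,
       -9.77398711e-03, -2.91936101e-05]), 'tool_pos': array([0.48643904, 0.2990626 , 0.00224777]), 'ee_rot': array([6.20784084e-04, 4.52291101e-02, 9.98976408e-01, 2.79398898e-04]), 'contact_force': array([ 0.256813  ,  0.35614108, -0.68930734]), 'wrist_torque': array([ 0.02065031, -0.03966767, -0.00263954]), 'grip_force': 0.0, 'width': 0.025398243943748615}
[-0.125  -0.0002  0.0002]
```

The opening reads 25 mm with no grip force, which doesn't fit a 30 mm bar, so I'll look before moving.

Run:
```python
from bench import r
import cv2
im=r.get_image("wrist");s=r.get_state();print(s["width"],s["grip_force"],s["contact_force"])
cv2.imwrite("pics/w4.png",cv2.resize(im[120:400,160:480],(640,560))[:,:,::-1])
```

```text
0.0174771221612901 0.0 [ 0.57402372 -0.396659   -0.81030008]
```

View pics/w4.png

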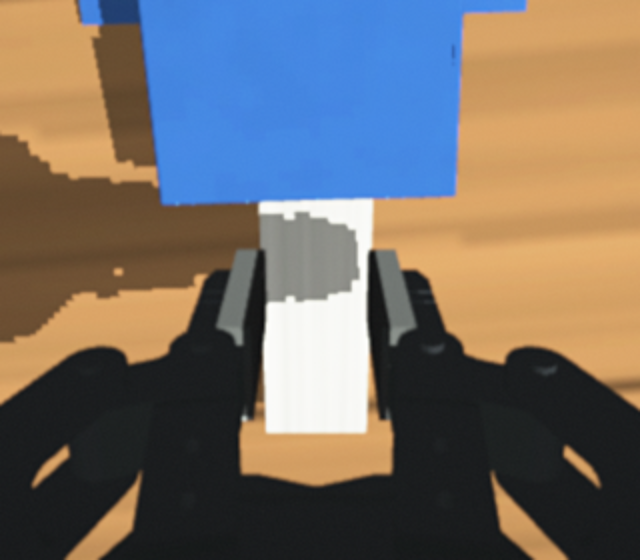

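The picture shows the pads level with the bar's edges but looking nearer to the camera than the bar. With 17 mm and no force, the tips must be closing above the bar, so the true tips sit higher than the reported TCP. I'll finish closing and probe the bar top gently to measure the offset.

Request:
arm_command(
  deltas=[
    [1, 0, 0, 0, 0, 0, 0],
    [1, 0, 0, 0, 0, 0, 0],
    [1, 0, 0, 0, 0, 0, 0],
    [1, 0, 0, 0, 0, 0, 0],
    [1, 0, 0, 0, 0, 0, 0],
    [1, 0, 0, 0.001, 0, 0, 0],
    [1, 0, 0, 0.002, 0, 0, 0],
    [1, 0, 0, 0.003, 0, 0, 0],
    [1, 0, 0, 0.004, 0, 0, 0],
    [1, 0, 0, 0.005, 0, 0, 0],
  ],
  squeeze=20,
)

```text
time_s: 6.13
tool_pos: [0.4858, 0.2988, -0.0027]
ee_rot: [-0.0, 0.045, 0.999, -0.0]
contact_force: [0.2, 0.5, 0.5]
width: 0.0002
grip_force: 0.0
```

Request:
arm_command(
  deltas=[
    [1, 0, 0, 0.001, 0, 0, 0],
    [1, 0, 0, 0.002, 0, 0, 0],
    [1, 0, 0, 0.003, 0, 0, 0],
    [1, 0, 0, 0.004, 0, 0, 0],
    [1, 0, 0, 0.005, 0, 0, 0],
    [1, 0, 0, 0.006, 0, 0, 0],
    [1, 0, 0, 0.007, 0, 0, 0],
    [1, 0, 0, 0.007, 0, 0, 0],
    [1, 0, 0, 0.007, 0, 0, 0],
    [1, 0, 0, 0.007, 0, 0, 0],
  ],
)

```text
time_s: 6.97
tool_pos: [0.4859, 0.2988, -0.0081]
ee_rot: [0.0, 0.045, 0.999, 0.0]
contact_force: [-0.6, -0.5, -1.2]
width: -0.0
grip_force: 0.0
```

Request:
arm_command(
  deltas=[
    [1, 0, 0, 0.001, 0, 0, 0],
    [1, 0, 0, 0.002, 0, 0, 0],
    [1, 0, 0, 0.003, 0, 0, 0],
    [1, 0, 0, 0.004, 0, 0, 0],
    [1, 0, 0, 0.005, 0, 0, 0],
    [1, 0, 0, 0.005, 0, 0, 0],
    [1, 0, 0, 0.005, 0, 0, 0],
    [1, 0, 0, 0.005, 0, 0, 0],
    [1, 0, 0, 0.005, 0, 0, 0],
    [1, 0, 0, 0.005, 0, 0, 0],
  ],
)

```text
time_s: 7.8
tool_pos: [0.4861, 0.2989, -0.0094]
ee_rot: [-0.0, 0.045, 0.999, -0.0]
contact_force: [-6.7, -2.8, 17.3]
width: 0.0001
grip_force: 8.5
```

Run:
```python
from bench import r
import cv2
im=r.get_image("wrist");s=r.get_state();print(s["tool_pos"],s["contact_force"])
cv2.imwrite("pics/w5.png",cv2.resize(im[160:360,200:440],(720,600),interpolation=cv2.INTER_CUBIC)[:,:,::-1])
```

```text
[ 0.48610008  0.29892976 -0.00937622] [-6.04204451 -2.52222307 17.02463138]
```

View pics/w5.png

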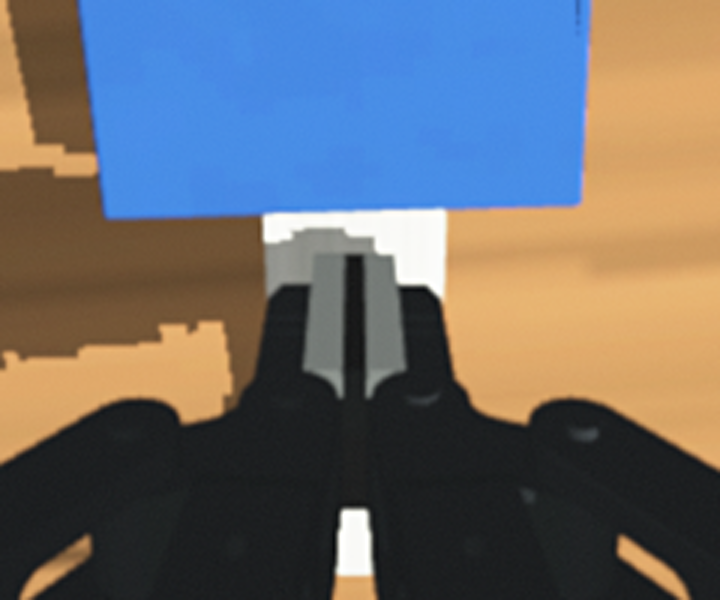

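The shut fingers touch the bar top (z = 14 mm) with the reported TCP at −9 mm, so the tips sit 23 mm behind the reported TCP. I'll allow for that from here on: open, go lower and grip.

Request:
arm_command(
  deltas=[
    [1, 0, 0, -0.03, 0, 0, 0],
    [0, 0, 0, -0.04, 0, 0, 0],
    [0, 0, 0, -0.04, 0, 0, 0],
    [0, 0, 0, -0.04, 0, 0, 0],
    [0, 0, 0, -0.04, 0, 0, 0],
    [0, 0, 0, -0.04, 0, 0, 0],
    [0, 0, 0, -0.04, 0, 0, 0],
    [0, 0, 0, -0.04, 0, 0, 0],
    [0, 0, 0, -0.04, 0, 0, 0],
    [0, 0, 0, -0.04, 0, 0, 0],
  ],
)

```text
time_s: 8.68
tool_pos: [0.4857, 0.2987, 0.0195]
ee_rot: [-0.0, 0.045, 0.999, -0.0]
contact_force: [-1.0, 0.5, 0.0]
width: 0.0854
grip_force: 0.0
```

Request:
arm_command(
  deltas=[
    [0, 0, 0, 0.02, 0, 0, 0],
    [0, 0, 0, 0.04, 0, 0, 0],
    [0, 0, 0, 0.049, 0, 0, 0],
    [0, 0, 0, 0.049, 0, 0, 0],
    [1, 0, 0, 0.049, 0, 0, 0],
    [1, 0, 0, 0.049, 0, 0, 0],
    [1, 0, 0, 0.049, 0, 0, 0],
    [1, 0, 0, 0.049, 0, 0, 0],
    [1, 0, 0, 0.049, 0, 0, 0],
    [1, 0, 0, 0.049, 0, 0, 0],
  ],
  squeeze=90,
)

```text
time_s: 9.52
tool_pos: [0.4867, 0.2991, -0.018]
ee_rot: [0.001, 0.045, 0.999, 0.0]
contact_force: [-0.8, -1.3, 5.5]
width: 0.0271
grip_force: 89.1
```

Request:
arm_command(
  deltas=[
    [1, 0, 0, 0, 0, 0, 0],
    [1, 0, 0, 0, 0, 0, 0],
    [1, 0, 0, 0, 0, 0, 0],
    [1, 0, 0, 0, 0, 0, 0],
    [1, 0, 0, 0, 0, 0, 0],
    [1, 0, 0, 0, 0, 0, 0],
    [1, 0, 0, 0, 0, 0, 0],
    [1, 0, 0, 0, 0, 0, 0],
    [1, 0, 0, 0, 0, 0, 0],
    [1, 0, 0, 0, 0, 0, 0],
  ],
)

```text
time_s: 10.35
tool_pos: [0.4867, 0.2991, -0.018]
ee_rot: [0.001, 0.045, 0.999, 0.0]
contact_force: [-1.6, -1.1, 4.5]
width: 0.0269
grip_force: 89.2
```

Run:
```python
from bench import r
from h import *
s=r.get_state();print(s["tool_pos"],s["ee_rot"],s["width"],s["contact_force"])
u=np.array([np.cos(np.radians(-5.29)),np.sin(np.radians(-5.29)),0])
print(delta(s,s["tool_pos"]+.1*u+[0,0,.001]))
```

```text
[ 0.48667932  0.29909117 -0.01795805] [7.50406377e-04 4.51473989e-02 9.98980023e-01 2.50339857e-04] 0.02692136004820682 [-1.62563506 -1.05246512  4.54733124]
[-0.125  -0.0002 -0.0011]
```

Request:
arm_command(
  deltas=[
    [1, -0.006, 0, -0.003, 0, 0, 0],
    [1, -0.018, 0, -0.003, 0, 0, 0],
    [1, -0.032, 0, -0.003, 0, 0, 0],
    [1, -0.046, 0, -0.003, 0, 0, 0],
    [1, -0.06, 0, -0.003, 0, 0, 0],
    [1, -0.075, 0, -0.003, 0, 0, 0],
    [1, -0.09, 0, -0.003, 0, 0, 0],
    [1, -0.105, 0, -0.003, 0, 0, 0],
    [1, -0.12, 0, -0.003, 0, 0, 0],
    [1, -0.12, 0, -0.003, 0, 0, 0],
  ],
)

```text
time_s: 11.18
tool_pos: [0.5857, 0.2894, -0.0168]
ee_rot: [0.002, 0.046, 0.999, 0.0]
contact_force: [1.1, 0.4, -4.6]
width: 0.0272
grip_force: 89.2
```

Run:
```python
from bench import r
from h import *
import pickle
s=r.get_state();c=r.camera_model("wrist");im=r.get_image("wrist");pickle.dump((c,im),open("w6.pkl","wb"))
h=cv2.cvtColor(im,cv2.COLOR_RGB2HSV).astype(int);b=(abs(h[...,0]-107)<12)&(h[...,1]>120)&(h[...,2]>60)
n,l,st,ce=cv2.connectedComponentsWithStats(b.astype(np.uint8))
print([(st[i].tolist()) for i in range(1,n) if st[i,4]>60])
print(s["tool_pos"],s["ee_rot"],s["width"],s["contact_force"],s["wrist_torque"])
```

```text
[[279, 35, 77, 104, 7699]]
[ 0.58574379  0.28943804 -0.01676557] [2.11638327e-03 4.61143508e-02 9.98933856e-01 3.74020962e-04] 0.02717223585375306 [ 1.0676905   0.3953846  -4.60573348] [ 0.02840986 -0.16539535  0.05373387]
```

The blank is drawn out: its weight of about 4.6 N hangs on the tool, and the tail is 16 mm clear of the mouth. Next I'll lift it and carry it back and across to the bed, turning 14.2° on the way.

Request:
arm_command(
  deltas=[
    [1, 0, 0, -0.02, 0, 0, 0],
    [1, 0, 0, -0.05, 0, 0, 0],
    [1, 0, 0, -0.08, 0, 0, 0],
    [1, 0.02, -0.02, -0.1, 0, 0, -0.05],
    [1, 0.04, -0.05, -0.1, 0, 0, -0.11],
    [1, 0.06, -0.08, -0.1, 0, 0, -0.17],
    [1, 0.08, -0.11, -0.1, 0, 0, -0.23],
    [1, 0.093, -0.14, -0.1, 0, 0, -0.29],
    [1, 0.093, -0.159, -0.1, 0, 0, -0.316],
    [1, 0.093, -0.159, -0.1, 0, 0, -0.316],
  ],
)

```text
time_s: 12.07
tool_pos: [0.4934, 0.1674, 0.0622]
ee_rot: [-0.002, -0.078, 0.997, -0.001]
contact_force: [0.6, 0.2, -5.2]
width: 0.0272
grip_force: 90.1
```

Run:
```python
from bench import r
from h import *
s=r.get_state();q=rot(s["ee_rot"]).as_matrix();print(s["tool_pos"],np.degrees(np.arctan2(q[1,0],q[0,0])),s["width"],s["wrist_torque"])
print(delta(s,[.50,-.0096,.062]),delta(s,[.5362,-.0039,.062]))
```

```text
[0.49341919 0.1674367  0.06223922] -171.04742490376734 0.027165794025081534 [ 0.06407087 -0.16914245  0.00239483]
[ 0.0263 -0.2199  0.0007] [-0.0195 -0.2199  0.0006]
```

Request:
arm_command(
  deltas=[
    [1, 0.005, -0.03, 0, 0, 0, 0],
    [1, 0.01, -0.07, 0, 0, 0, 0],
    [1, 0.018, -0.11, 0, 0, 0, 0],
    [1, 0.026, -0.15, 0, 0, 0, 0],
    [1, 0.026, -0.18, 0, 0, 0, 0],
    [1, 0.026, -0.205, 0, 0, 0, 0],
    [1, 0.02, -0.22, 0, 0, 0, 0],
    [1, 0, -0.22, 0, 0, 0, 0],
    [1, -0.02, -0.22, 0, 0, 0, 0],
    [1, -0.02, -0.22, 0, 0, 0, 0],
  ],
)

```text
time_s: 12.9
tool_pos: [0.5412, -0.0006, 0.063]
ee_rot: [0.0, -0.079, 0.997, 0.0]
contact_force: [0.9, 0.7, -6.0]
width: 0.0272
grip_force: 90.5
```

Run:
```python
from bench import r
from h import *
import pickle
s=r.get_state();q=rot(s["ee_rot"]).as_matrix();c=r.camera_model("wrist");im=r.get_image("wrist");pickle.dump((c,im),open("w7.pkl","wb"))
print(s["tool_pos"],q[:,0].round(4),np.degrees(np.arctan2(q[1,0],q[0,0])))
m=c;h=cv2.cvtColor(im,cv2.COLOR_RGB2HSV).astype(int)
y=(h[...,0]>22)&(h[...,0]<34)&(h[...,1]>150)&(h[...,2]>70)
n,l,st,_=cv2.connectedComponentsWithStats(y.astype(np.uint8))
u=np.array([.9878,.1556]);nn=np.array([-.1556,.9878])
for i in range(1,n):
    if st[i,4]>60:
        P=np.array([atz(m,k,.01)[:2] for k in np.argwhere(l==i)[:,::-1]])
        vx,vy,x0,y0=cv2.fitLine(P.astype(np.float32),cv2.DIST_HUBER,0,1e-4,1e-4).ravel()
        print("line",st[i],np.degrees(np.arctan(vy/vx)),"n",np.dot([x0,y0],nn),"s",(P@u).min(),(P@u).max())
print("tcp s,n",s["tool_pos"][:2]@u,s["tool_pos"][:2]@nn)
cv2.imwrite("pics/w7.png",im[:,:,::-1])
```

```text
[ 0.54120759 -0.0005708   0.0630313 ] [-9.876e-01 -1.569e-01 -7.000e-04] -170.97375243960764
line [ 262   89   16  166 1368] 8.772249 n -0.11991237156391144 s 0.4503971110319313 0.5721690817806904
line [356 176   9  77 444] 10.96895 n -0.0537002244528383 s 0.5094445200017103 0.5703379215167672
tcp s,n 0.5345160437468675 -0.0847757363796628
```

View pics/w7.png

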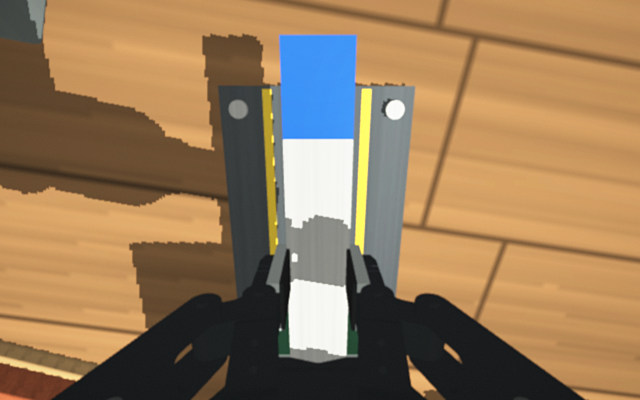

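The view shows the bar held over the bed between the yellow lines, its blue tail at (318,85) and its nose near the head. I'll shift 2 mm right and lower it.

Request:
arm_command(
  deltas=[
    [1, 0, -0.0025, 0.02, 0, 0, 0],
    [1, 0, -0.0025, 0.045, 0, 0, 0],
    [1, 0, -0.0025, 0.065, 0, 0, 0],
    [1, 0, -0.0025, 0.077, 0, 0, 0],
    [1, 0, -0.0025, 0.081, 0, 0, 0],
    [1, 0, -0.0025, 0.083, 0, 0, 0],
    [1, 0, -0.0025, 0.085, 0, 0, 0],
    [1, 0, -0.0025, 0.086, 0, 0, 0],
    [1, 0, -0.0025, 0.0865, 0, 0, 0],
    [1, 0, -0.0025, 0.0865, 0, 0, 0],
  ],
)

```text
time_s: 13.78
tool_pos: [0.5404, -0.0032, -0.0054]
ee_rot: [0.001, -0.079, 0.997, -0.0]
contact_force: [-0.3, -1.2, -5.4]
width: 0.0271
grip_force: 90.4
```

Request:
arm_command(
  deltas=[
    [1, 0, 0, 0.001, 0, 0, 0],
    [1, 0, 0, 0.001, 0, 0, 0],
    [1, 0, 0, 0.002, 0, 0, 0],
    [1, 0, 0, 0.002, 0, 0, 0],
    [1, 0, 0, 0.003, 0, 0, 0],
    [1, 0, 0, 0.003, 0, 0, 0],
    [1, 0, 0, 0.003, 0, 0, 0],
    [1, 0, 0, 0.003, 0, 0, 0],
    [1, 0, 0, 0.003, 0, 0, 0],
    [1, 0, 0, 0.003, 0, 0, 0],
  ],
)

```text
time_s: 14.62
tool_pos: [0.54, -0.0031, -0.0079]
ee_rot: [0.0, -0.079, 0.997, -0.0]
contact_force: [-2.2, 0.5, 3.5]
width: 0.0274
grip_force: 91.5
```

Request:
arm_command(
  deltas=[
    [0, 0, 0, 0, 0, 0, 0],
    [0, 0, 0, 0, 0, 0, 0],
    [0, 0, 0, 0, 0, 0, 0],
    [0, 0, 0, 0, 0, 0, 0],
    [0, 0, 0, -0.01, 0, 0, 0],
    [0, 0, 0, -0.03, 0, 0, 0],
    [0, 0.02, 0, -0.04, 0, 0, 0],
    [0, 0.06, 0, -0.04, 0, 0, 0],
    [0, 0.095, 0, -0.04, 0, 0, 0],
    [0, 0.095, 0, -0.04, 0, 0, 0],
  ],
)

```text
time_s: 15.45
tool_pos: [0.4577, -0.0143, 0.0222]
ee_rot: [-0.004, -0.079, 0.997, 0.001]
contact_force: [-1.0, 0.2, -0.3]
width: 0.0854
grip_force: 0.0
```

```bash
cat > bar.py <<'E'
from bench import r
from h import *
s=r.get_state();q=rot(s["ee_rot"]).as_matrix();m=r.camera_model("wrist");im=r.get_image("wrist")
cv2.imwrite("pics/last.png",im[:,:,::-1])
u=np.array([.9878,.1556]);nn=np.array([-.1556,.9878])
h=cv2.cvtColor(im,cv2.COLOR_RGB2HSV).astype(int)
def mask(b):
    n,l,st,c=cv2.connectedComponentsWithStats(b.astype(np.uint8)); i=1+np.argmax(st[1:,4]);print(st[i]);return l==i
b=mask((abs(h[...,0]-107)<12)&(h[...,1]>120)&(h[...,2]>60)&(np.abs(np.arange(640)-318)<90))
for row in np.unique(np.nonzero(b)[0])[2:-2:6]:
    c=np.nonzero(b[row])[0];P=[atz(m,(k,row+.5),.024)[:2] for k in(c.min(),c.max()+1)]
    print(row,c.min(),c.max(),"s",np.round(np.mean(P,0)@u,4),"n",np.round([p@nn for p in P],4),np.round(np.mean(P,0)@nn,4))
print("tcp",s["tool_pos"],"s,n",s["tool_pos"][:2]@u,s["tool_pos"][:2]@nn,"yaw",np.degrees(np.arctan2(-q[1,0],-q[0,0])),s["width"],s["contact_force"],s["time_s"])
E
python3 bar.py
```

```text
[ 288  203   54   70 3660]
205 290 338 s 0.4283 n [-0.1015 -0.0742] -0.0878
211 288 340 s 0.4319 n [-0.1027 -0.073 ] -0.0878
217 288 339 s 0.4354 n [-0.1028 -0.0734] -0.0881
223 288 340 s 0.4391 n [-0.1029 -0.0728] -0.0878
229 288 340 s 0.4428 n [-0.103  -0.0727] -0.0878
235 288 340 s 0.4465 n [-0.1031 -0.0726] -0.0879
241 288 340 s 0.4503 n [-0.1032 -0.0725] -0.0879
247 288 340 s 0.4541 n [-0.1033 -0.0724] -0.0879
253 288 340 s 0.458 n [-0.1034 -0.0724] -0.0879
259 288 340 s 0.4619 n [-0.1035 -0.0723] -0.0879
265 289 339 s 0.4659 n [-0.103  -0.0728] -0.0879
tcp [ 0.45767263 -0.01430564  0.02222016] s,n 0.44986307159581024 -0.0853449706904428 yaw 9.009556546777993 0.08542623620486967 [-1.01181935  0.21626841 -0.28238117] 15.45
```

Request:
arm_command(
  deltas=[
    [0, 0, -0.003, 0.02, 0, 0, 0],
    [0, 0, -0.003, 0.037, 0, 0, 0],
    [0, 0, -0.003, 0.037, 0, 0, 0],
    [0, 0, -0.003, 0.037, 0, 0, 0],
    [1, 0, -0.003, 0.037, 0, 0, 0],
    [1, 0, -0.003, 0.037, 0, 0, 0],
    [1, 0, -0.003, 0.037, 0, 0, 0],
    [1, 0, -0.003, 0.037, 0, 0, 0],
    [1, 0, -0.003, 0.037, 0, 0, 0],
    [1, 0, -0.003, 0.037, 0, 0, 0],
  ],
  squeeze=60,
)

```text
time_s: 16.33
tool_pos: [0.4655, -0.0171, -0.0052]
ee_rot: [0.0, -0.079, 0.997, 0.0]
contact_force: [-1.1, 1.0, 5.2]
width: 0.0279
grip_force: 59.1
```

Request:
arm_command(
  deltas=[
    [1, 0, 0, 0, 0, 0, 0],
    [1, 0, 0, 0, 0, 0, 0],
    [1, 0, 0, 0, 0, 0, 0],
    [1, -0.01, 0, 0, 0, 0, 0],
    [1, -0.02, 0, 0, 0, 0, 0],
    [1, -0.032, 0, 0, 0, 0, 0],
    [1, -0.044, 0, 0, 0, 0, 0],
    [1, -0.056, 0, 0, 0, 0, 0],
    [1, -0.065, 0, 0, 0, 0, 0],
    [1, -0.07, 0, 0, 0, 0, 0],
  ],
)

```text
time_s: 17.17
tool_pos: [0.5162, -0.0088, -0.0053]
ee_rot: [-0.005, -0.079, 0.997, 0.0]
contact_force: [-15.9, -3.6, 21.0]
width: 0.0275
grip_force: 60.7
```

```bash
python3 bar.py
```

```text
[ 284  206   65   84 5016]
208 287 346 s 0.4792 n [-0.1041 -0.0762] -0.0901
214 286 348 s 0.4822 n [-0.1047 -0.0751] -0.0899
220 285 348 s 0.4852 n [-0.1052 -0.075 ] -0.0901
226 285 348 s 0.4883 n [-0.1053 -0.0749] -0.0901
232 286 348 s 0.4914 n [-0.1049 -0.0748] -0.0899
238 286 348 s 0.4945 n [-0.105  -0.0747] -0.0899
244 286 348 s 0.4977 n [-0.1051 -0.0746] -0.0899
250 289 346 s 0.5009 n [-0.1037 -0.0755] -0.0896
256 289 346 s 0.5041 n [-0.1038 -0.0754] -0.0896
262 289 346 s 0.5074 n [-0.1039 -0.0753] -0.0896
268 290 346 s 0.5107 n [-0.1035 -0.0752] -0.0893
274 290 346 s 0.5141 n [-0.1036 -0.0751] -0.0893
280 289 346 s 0.5175 n [-0.1042 -0.075 ] -0.0896
286 289 346 s 0.521 n [-0.1042 -0.0749] -0.0896
tcp [ 0.51621257 -0.00884809 -0.00528279] s,n 0.5085380105533137 -0.08906281927410539 yaw 9.108276032769314 0.027489742605603804 [-15.87538144  -3.56257914  21.03950973] 17.1667
```

Request:
arm_command(
  deltas=[
    [1, 0, 0, -0.001, 0, 0, 0],
    [1, -0.003, 0, -0.0015, 0, 0, 0],
    [1, -0.006, 0, -0.0015, 0, 0, 0],
    [1, -0.009, 0, -0.0015, 0, 0, 0],
    [1, -0.012, 0, -0.0015, 0, 0, 0],
    [1, -0.015, 0, -0.0015, 0, 0, 0],
    [1, -0.018, 0, -0.0015, 0, 0, 0],
    [1, -0.021, 0, -0.0015, 0, 0, 0],
    [1, -0.023, 0, -0.0015, 0, 0, 0],
    [1, -0.023, 0, -0.0015, 0, 0, 0],
  ],
)

```text
time_s: 18.05
tool_pos: [0.5357, -0.0057, -0.0052]
ee_rot: [-0.003, -0.079, 0.997, 0.0]
contact_force: [-6.7, -1.3, 5.3]
width: 0.028
grip_force: 59.3
```

```bash
python3 bar.py | sed -n '1,4p;$p'
```

```text
[ 285  206   64   84 5007]
208 287 346 s 0.4988 n [-0.104 -0.076] -0.09
214 286 348 s 0.5018 n [-0.1046 -0.075 ] -0.0898
220 285 348 s 0.5048 n [-0.1051 -0.0749] -0.09
tcp [ 0.53570785 -0.00566434 -0.00518496] s,n 0.5282908453373502 -0.08895137441398619 yaw 9.065151416976715 0.02804326088639504 [-6.6897263  -1.2640428   5.32370696] 18.05
```

Request:
arm_command(
  deltas=[
    [1, -0.001, 0, 0, 0, 0, 0],
    [1, -0.002, 0, 0, 0, 0, 0],
    [1, -0.003, 0, 0, 0, 0, 0],
    [1, -0.004, 0, 0, 0, 0, 0],
    [1, -0.005, 0, 0, 0, 0, 0],
    [1, -0.006, 0, 0, 0, 0, 0],
    [1, -0.007, 0, 0, 0, 0, 0],
    [1, -0.008, 0, 0, 0, 0, 0],
    [1, -0.009, 0, 0, 0, 0, 0],
    [1, -0.009, 0, 0, 0, 0, 0],
  ],
)

```text
time_s: 18.93
tool_pos: [0.5412, -0.0048, -0.0052]
ee_rot: [-0.005, -0.079, 0.997, 0.0]
contact_force: [-10.5, -1.9, 9.5]
width: 0.0278
grip_force: 59.7
```

Request:
arm_command(
  deltas=[
    [1, -0.0003, 0, 0, 0, 0, 0],
    [1, -0.0006, 0, 0, 0, 0, 0],
    [1, -0.0009, 0, 0, 0, 0, 0],
    [1, -0.0012, 0, 0, 0, 0, 0],
    [1, -0.0015, 0, 0, 0, 0, 0],
    [1, -0.0018, 0, 0, 0, 0, 0],
    [1, -0.0021, 0, 0, 0, 0, 0],
    [1, -0.0024, 0, 0, 0, 0, 0],
    [1, -0.0027, 0, 0, 0, 0, 0],
    [1, -0.003, 0, 0, 0, 0, 0],
  ],
)

```text
time_s: 19.77
tool_pos: [0.5411, -0.0047, -0.0053]
ee_rot: [-0.007, -0.079, 0.997, 0.0]
contact_force: [-15.7, -3.6, 15.3]
width: 0.028
grip_force: 60.4
```

The force ratio looks like friction from pressing down rather than the stop, so I'll raise a little and push on.

Request:
arm_command(
  deltas=[
    [1, 0, 0, -0.001, 0, 0, 0],
    [1, 0, 0, -0.0015, 0, 0, 0],
    [1, -0.001, 0, -0.0015, 0, 0, 0],
    [1, -0.002, 0, -0.0015, 0, 0, 0],
    [1, -0.003, 0, -0.0015, 0, 0, 0],
    [1, -0.004, 0, -0.0015, 0, 0, 0],
    [1, -0.005, 0, -0.0015, 0, 0, 0],
    [1, -0.006, 0, -0.0015, 0, 0, 0],
    [1, -0.006, 0, -0.0015, 0, 0, 0],
    [1, -0.006, 0, -0.0015, 0, 0, 0],
  ],
)

```text
time_s: 20.6
tool_pos: [0.5409, -0.0047, -0.0052]
ee_rot: [-0.013, -0.08, 0.997, 0.0]
contact_force: [-24.2, -7.0, 19.3]
width: 0.028
grip_force: 60.8
```

```bash
python3 bar.py | sed -n '1,4p;$p'
```

```text
[ 284  206   65   84 5014]
208 287 346 s 0.5049 n [-0.104  -0.0759] -0.0899
214 285 348 s 0.5079 n [-0.105  -0.0749] -0.0899
220 285 348 s 0.5109 n [-0.1051 -0.0748] -0.0899
tcp [ 0.54094653 -0.00467428 -0.00524972] s,n 0.533619660694322 -0.08878853327235252 yaw 9.147868954115655 0.0279984893262658 [-24.21868254  -7.03245423  19.34000054] 20.6
```

Run:
```python
from bench import r
from h import *
im=cv2.imread("pics/last.png");m=r.camera_model("wrist");h=cv2.cvtColor(im,cv2.COLOR_BGR2HSV).astype(int)
u=np.array([.9878,.1556]);nn=np.array([-.1556,.9878])
for c in range(235,400,12):
    g=(h[:260,c,1]<80); e=[i for i in range(5,250) if g[i:i+8].all() and not g[i-4:i].any()]
    if e: p=atz(m,(c+.5,e[0]),.01)[:2];print(c,e[0],"s",(p@u).round(4),"n",(p@nn).round(4))
s=r.get_state();print(s["wrist_torque"],s["contact_force"])
```

```text
235 81 s 0.448 n -0.1275
247 116 s 0.4635 n -0.1229
271 81 s 0.448 n -0.111
283 81 s 0.4479 n -0.1055
295 81 s 0.4479 n -0.1
307 82 s 0.4483 n -0.0945
319 81 s 0.4479 n -0.089
331 82 s 0.4483 n -0.0834
343 82 s 0.4483 n -0.0779
355 82 s 0.4483 n -0.0724
367 82 s 0.4482 n -0.0669
379 82 s 0.4482 n -0.0614
[-1.08558598  3.92338509  0.00917459] [-23.44906329  -7.28207125  20.18562028]
```

The tail face's lower edge now measures s ≈ 0.509 against an expected 0.508 (60 mm behind the bed front), and the push force rises with no motion, so the blank is against the stop. I'll relax the push, release, lift and check.

Request:
arm_command(
  deltas=[
    [1, 0.003, 0, 0, 0, 0, 0],
    [1, 0.006, 0, 0, 0, 0, 0],
    [1, 0.008, 0, 0, 0, 0, 0],
    [1, 0.008, 0, 0, 0, 0, 0],
    [0, 0.008, 0, 0, 0, 0, 0],
    [0, 0.008, 0, 0, 0, 0, 0],
    [0, 0.008, 0, 0, 0, 0, 0],
    [0, 0.008, 0, 0, 0, 0, 0],
    [0, 0.008, 0, 0, 0, 0, 0],
    [0, 0.008, 0, 0, 0, 0, 0],
  ],
)

```text
time_s: 21.48
tool_pos: [0.5468, -0.0045, -0.0035]
ee_rot: [0.0, -0.079, 0.997, -0.0]
contact_force: [-0.1, 0.7, 0.2]
width: 0.0853
grip_force: 0.0
```

Request:
arm_command(
  deltas=[
    [0, 0, 0, -0.01, 0, 0, 0],
    [0, 0.01, 0, -0.04, 0, 0, 0],
    [0, 0.03, 0, -0.08, 0, 0, 0],
    [0, 0.05, 0, -0.12, 0, 0, 0],
    [0, 0.07, 0, -0.12, 0, 0, 0],
    [0, 0.07, 0, -0.12, 0, 0, 0],
    [0, 0.07, 0, -0.12, 0, 0, 0],
    [0, 0.07, 0, -0.12, 0, 0, 0],
    [0, 0.07, 0, -0.12, 0, 0, 0],
    [0, 0.07, 0, -0.12, 0, 0, 0],
  ],
)

```text
time_s: 22.32
tool_pos: [0.491, -0.0131, 0.0913]
ee_rot: [-0.001, -0.079, 0.997, 0.0]
contact_force: [0.5, -0.9, 0.8]
width: 0.0853
grip_force: 0.0
```

```bash
python3 bar.py | sed -n '1,20p;$p'
python3 - <<'E'
from bench import r
from h import *
import pickle
im=cv2.imread("pics/last.png");cv2.imwrite("pics/w8.png",im)
s=r.get_state();m=pickle.load(open("w1.pkl","rb"))
# green disc fit in w1, top and side views
def green(c,img,near):
    h=cv2.cvtColor(img,cv2.COLOR_RGB2HSV).astype(int);b=(abs(h[...,0]-65)<15)&(h[...,1]>100)&(h[...,2]>40)
    n,l,st,ce=cv2.connectedComponentsWithStats(b.astype(np.uint8));k=[i for i in range(1,n) if st[i,4]>15];i=min(k,key=lambda i:np.hypot(*(ce[i]-near)));print(st[i],ce[i]);return c,ce[i]
o=[green(*m,(67,247)),green(r.camera_model("top"),cv2.imread("pics/top0.png")[:,:,::-1],(386,221)),green(r.camera_model("side"),cv2.imread("pics/side0.png")[:,:,::-1],(354,159))]
print(tri(o),tri(o[1:]))
E
```

```text
[ 299  225   38   51 1832]
227 300 335 s 0.504 n [-0.1043 -0.0751] -0.0897
233 299 336 s 0.5093 n [-0.1052 -0.0742] -0.0897
239 299 336 s 0.5147 n [-0.1053 -0.0741] -0.0897
245 299 336 s 0.5201 n [-0.1053 -0.074 ] -0.0897
251 300 336 s 0.5256 n [-0.1046 -0.0739] -0.0893
257 300 336 s 0.5312 n [-0.1047 -0.0738] -0.0892
263 300 336 s 0.5368 n [-0.1048 -0.0737] -0.0892
269 300 336 s 0.5425 n [-0.1049 -0.0736] -0.0892
tcp [ 0.49095108 -0.01305129  0.09127322] s,n 0.48293069976946157 -0.08928405099946159 yaw 9.042692711286131 0.08525746714258393 [ 0.45212447 -0.90011834  0.81872026] 22.3167
tcp [ 0.49095108 -0.01305129  0.09127322] s,n 0.48293069976946157 -0.08928405099946159 yaw 9.042692711286131 0.08525746714258393 [ 0.45212447 -0.90011834  0.81872026] 22.3167
[ 47 234  35  29 790] [ 63.5721519  248.01265823]
[380 215  12  12 115] [385.57391304 220.70434783]
[349 156   9   7  54] [353.05555556 159.12962963]
(array([ 0.40854015, -0.22878056,  0.06202335]), [array([ 2.5, -0.6]), array([0.1, 0.2]), array([ 0.1, -0.6])]) (array([ 0.40910034, -0.22889472,  0.05906132]), [array([0. , 0.2]), array([-0.1, -0. ])])
```

View pics/w8.png

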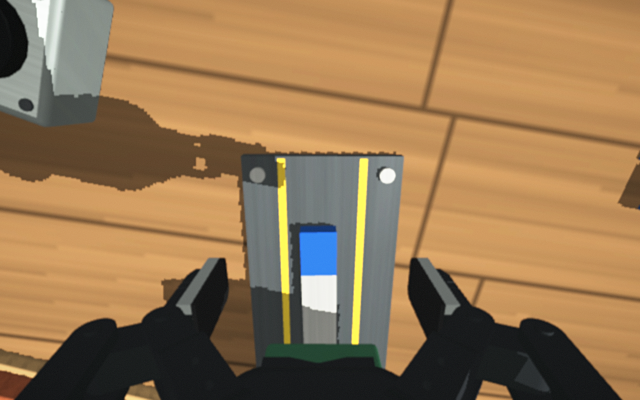

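The view shows the blank flat between the yellow lines, its tail edge at row 231 (s ≈ 0.508), so it is home and free. Now I'll go over the green button with the fingers shut.

Request:
arm_command(
  deltas=[
    [1, 0.01, -0.02, -0.04, 0, 0, 0],
    [1, 0.05, -0.07, -0.04, 0, 0, 0],
    [1, 0.08, -0.12, -0.04, 0, 0, 0],
    [1, 0.11, -0.17, -0.04, 0, 0, 0],
    [1, 0.13, -0.21, -0.04, 0, 0, 0],
    [1, 0.144, -0.251, -0.04, 0, 0, 0],
    [1, 0.144, -0.251, -0.04, 0, 0, 0],
    [1, 0.144, -0.251, -0.04, 0, 0, 0],
    [1, 0.144, -0.251, -0.04, 0, 0, 0],
    [1, 0.144, -0.251, -0.04, 0, 0, 0],
  ],
)

```text
time_s: 23.2
tool_pos: [0.4088, -0.2282, 0.1237]
ee_rot: [-0.0, -0.079, 0.997, 0.001]
contact_force: [-0.3, 0.1, 0.3]
width: -0.0001
grip_force: 0.0
```

Run:
```python
from bench import r
from h import *
s=r.get_state();m=r.camera_model("wrist");im=r.get_image("wrist");cv2.imwrite("pics/w9.png",im[:,:,::-1])
h=cv2.cvtColor(im,cv2.COLOR_RGB2HSV).astype(int)
for nm,b in(("green",(abs(h[...,0]-65)<15)&(h[...,1]>100)&(h[...,2]>40)),("red",((h[...,0]<5)|(h[...,0]>175))&(h[...,1]>150)&(h[...,2]>70))):
    n,l,st,ce=cv2.connectedComponentsWithStats(b.astype(np.uint8))
    for i in range(1,n):
        if st[i,4]>150: print(nm,st[i],ce[i].round(1),atz(m,ce[i],.058).round(4),"w mm",np.linalg.norm(atz(m,(st[i,0],ce[i,1]),.058)-atz(m,(st[i,0]+st[i,2],ce[i,1]),.058)).round(4))
print(s["tool_pos"],delta(s,[.4088,-.229,s["tool_pos"][2]]))
```

```text
green [ 296  182   49   50 1915] [320.2 206.4] [ 0.4111 -0.2265  0.058 ] w mm 0.0385
red [ 191  143   53   51 2089] [217.1 167.9] [ 0.393  -0.3084  0.058 ] w mm 0.04
[ 0.40883668 -0.22823247  0.12365406] [ 0.0002 -0.0009 -0.    ]
```

Request:
arm_command(
  deltas=[
    [1, 0, 0, 0.03, 0, 0, 0],
    [1, 0, 0, 0.06, 0, 0, 0],
    [1, 0, 0, 0.08, 0, 0, 0],
    [1, 0, 0, 0.09, 0, 0, 0],
    [1, 0, 0, 0.096, 0, 0, 0],
    [1, 0, 0, 0.1, 0, 0, 0],
    [1, 0, 0, 0.103, 0, 0, 0],
    [1, 0, 0, 0.105, 0, 0, 0],
    [1, 0, 0, 0.106, 0, 0, 0],
    [1, 0, 0, 0.106, 0, 0, 0],
  ],
)

```text
time_s: 24.08
tool_pos: [0.4093, -0.2289, 0.0424]
ee_rot: [-0.0, -0.079, 0.997, 0.001]
contact_force: [-6.9, 8.4, 20.0]
width: -0.0001
grip_force: 9.7
```

Request:
arm_command(
  deltas=[
    [1, 0, 0, 0.001, 0, 0, 0],
    [1, 0, 0, 0.002, 0, 0, 0],
    [1, 0, 0, 0.003, 0, 0, 0],
    [1, 0, 0, 0.004, 0, 0, 0],
    [1, 0, 0, 0.005, 0, 0, 0],
    [1, 0, 0, 0.006, 0, 0, 0],
    [1, 0, 0, 0.007, 0, 0, 0],
    [1, 0, 0, 0.008, 0, 0, 0],
    [1, 0, 0, 0.009, 0, 0, 0],
    [1, 0, 0, 0.009, 0, 0, 0],
  ],
)

```text
time_s: 24.92
tool_pos: [0.4096, -0.2292, 0.0415]
ee_rot: [-0.001, -0.079, 0.997, 0.001]
contact_force: [-22.5, 19.5, 67.4]
width: 0.0001
grip_force: 33.5
```

That bottomed out hard at 67 N. I'll back off, then measure the button's spring travel with gentle steps.

Request:
arm_command(
  deltas=[
    [1, 0, 0, -0.01, 0, 0, 0],
    [1, 0, 0, -0.02, 0, 0, 0],
    [1, 0, 0, -0.025, 0, 0, 0],
    [1, 0, 0, -0.025, 0, 0, 0],
    [1, 0, 0, -0.025, 0, 0, 0],
    [1, 0, 0, -0.025, 0, 0, 0],
    [1, 0, 0, -0.025, 0, 0, 0],
    [1, 0, 0, -0.025, 0, 0, 0],
    [1, 0, 0, -0.025, 0, 0, 0],
    [1, 0, 0, -0.025, 0, 0, 0],
  ],
)

```text
time_s: 25.75
tool_pos: [0.4085, -0.2295, 0.0518]
ee_rot: [-0.0, -0.079, 0.997, 0.0]
contact_force: [-0.4, 0.1, 0.0]
width: 0.0
grip_force: 0.0
```

```bash
cat > g.py <<'E'
from bench import r
from h import *
import pickle
s=r.get_state();m=r.camera_model("wrist");im=r.get_image("wrist");cv2.imwrite("pics/g.png",im[:,:,::-1])
h=cv2.cvtColor(im,cv2.COLOR_RGB2HSV).astype(int)
for nm,b in(("green",(abs(h[...,0]-65)<15)&(h[...,1]>100)&(h[...,2]>40)),("red",((h[...,0]<5)|(h[...,0]>175))&(h[...,1]>150)&(h[...,2]>70))):
    n,l,st,ce=cv2.connectedComponentsWithStats(b.astype(np.uint8))
    for i in range(1,n):
        if st[i,4]>150:
            print(nm,st[i],ce[i].round(1),[atz(m,ce[i],z)[:2].round(4).tolist() for z in(.055,.065)])
            c=max(cv2.findContours((l==i).astype(np.uint8),0,1)[0],key=len);e=cv2.fitEllipse(c);print(" ellipse",np.round(e[0],1),np.round(e[1],1), "dist if 36mm",313.1*.036/max(e[1]),"cam z",m["xyz"][2])
print(s["tool_pos"],s["contact_force"])
E
python3 g.py
```

```text
green [ 290  218   69   56 1940] [327.3 239.1] [[0.4061, -0.225], [0.4015, -0.2261]]
 ellipse [326.  244.9] [54.4 65.9] dist if 36mm 0.1710268496860167 cam z 0.2184350657131734
red [ 138  165   77   71 4271] [176.1 199.3] [[0.3955, -0.311], [0.3915, -0.3068]]
 ellipse [176.1 199.3] [69.6 76.4] dist if 36mm 0.1475862751734304 cam z 0.2184350657131734
[ 0.40854861 -0.22950518  0.05183259] [-0.41982899  0.06839937  0.02630118]
```

Request:
arm_command(
  deltas=[
    [1, 0, 0, 0.002, 0, 0, 0],
    [1, 0, 0, 0.004, 0, 0, 0],
    [1, 0, 0, 0.005, 0, 0, 0],
    [1, 0, 0, 0.005, 0, 0, 0],
    [1, 0, 0, 0.005, 0, 0, 0],
    [1, 0, 0, 0.005, 0, 0, 0],
    [1, 0, 0, 0.005, 0, 0, 0],
    [1, 0, 0, 0.005, 0, 0, 0],
    [1, 0, 0, 0.005, 0, 0, 0],
    [1, 0, 0, 0.005, 0, 0, 0],
  ],
)

```text
time_s: 26.63
tool_pos: [0.4089, -0.2297, 0.0484]
ee_rot: [0.0, -0.079, 0.997, -0.0]
contact_force: [0.7, -0.5, 1.7]
width: -0.0001
grip_force: 1.0
```

Request:
arm_command(
  deltas=[
    [1, 0, 0, 0.002, 0, 0, 0],
    [1, 0, 0, 0.003, 0, 0, 0],
    [1, 0, 0, 0.003, 0, 0, 0],
    [1, 0, 0, 0.003, 0, 0, 0],
    [1, 0, 0, 0.003, 0, 0, 0],
    [1, 0, 0, 0.003, 0, 0, 0],
    [1, 0, 0, 0.003, 0, 0, 0],
    [1, 0, 0, 0.003, 0, 0, 0],
    [1, 0, 0, 0.003, 0, 0, 0],
    [1, 0, 0, 0.003, 0, 0, 0],
  ],
)

```text
time_s: 27.47
tool_pos: [0.4089, -0.2298, 0.046]
ee_rot: [0.0, -0.079, 0.997, -0.0]
contact_force: [0.2, -0.8, 3.4]
width: -0.0
grip_force: 1.6
```

Request:
arm_command(
  deltas=[
    [1, 0, 0, 0.001, 0, 0, 0],
    [1, 0, 0, 0.002, 0, 0, 0],
    [1, 0, 0, 0.002, 0, 0, 0],
    [1, 0, 0, 0.002, 0, 0, 0],
    [1, 0, 0, 0.002, 0, 0, 0],
    [1, 0, 0, 0.002, 0, 0, 0],
    [1, 0, 0, 0.002, 0, 0, 0],
    [1, 0, 0, 0.002, 0, 0, 0],
    [1, 0, 0, 0.002, 0, 0, 0],
    [1, 0, 0, 0.002, 0, 0, 0],
  ],
)

```text
time_s: 28.3
tool_pos: [0.4089, -0.2298, 0.0444]
ee_rot: [0.0, -0.079, 0.997, -0.0]
contact_force: [1.0, -0.9, 3.8]
width: 0.0
grip_force: 2.0
```

Request:
arm_command(
  deltas=[
    [1, 0, 0, 0.001, 0, 0, 0],
    [1, 0, 0, 0.002, 0, 0, 0],
    [1, 0, 0, 0.002, 0, 0, 0],
    [1, 0, 0, 0.002, 0, 0, 0],
    [1, 0, 0, 0.002, 0, 0, 0],
    [1, 0, 0, 0.002, 0, 0, 0],
    [1, 0, 0, 0.002, 0, 0, 0],
    [1, 0, 0, 0.002, 0, 0, 0],
    [1, 0, 0, 0.002, 0, 0, 0],
    [1, 0, 0, 0.002, 0, 0, 0],
  ],
)

```text
time_s: 29.13
tool_pos: [0.4089, -0.2298, 0.0428]
ee_rot: [0.0, -0.079, 0.997, -0.0]
contact_force: [0.9, -0.9, 4.6]
width: -0.0
grip_force: 2.4
```

The spring phase is clear: 1.7 N rising to 4.6 N, with bottom at about 42 mm. So this is the green button and the earlier press was full. I'll press it fully once more, gently, then let it up and retreat.

Request:
arm_command(
  deltas=[
    [1, 0, 0, 0.001, 0, 0, 0],
    [1, 0, 0, 0.002, 0, 0, 0],
    [1, 0, 0, 0.003, 0, 0, 0],
    [1, 0, 0, 0.003, 0, 0, 0],
    [1, 0, 0, 0.003, 0, 0, 0],
    [1, 0, 0, 0.003, 0, 0, 0],
    [1, 0, 0, 0.003, 0, 0, 0],
    [1, 0, 0, 0.003, 0, 0, 0],
    [1, 0, 0, 0.003, 0, 0, 0],
    [1, 0, 0, 0.003, 0, 0, 0],
  ],
)

```text
time_s: 29.97
tool_pos: [0.409, -0.2299, 0.0424]
ee_rot: [-0.0, -0.079, 0.997, -0.0]
contact_force: [-3.5, 2.5, 19.9]
width: -0.0002
grip_force: 10.1
```

Request:
arm_command(
  deltas=[
    [1, 0, 0, -0.01, 0, 0, 0],
    [1, 0, 0, -0.03, 0, 0, 0],
    [1, 0, 0, -0.06, 0, 0, 0],
    [1, 0, 0, -0.1, 0, 0, 0],
    [1, 0, 0, -0.14, 0, 0, 0],
    [1, 0, 0, -0.17, 0, 0, 0],
    [1, 0, 0, -0.17, 0, 0, 0],
    [1, 0, 0, -0.17, 0, 0, 0],
    [1, 0, 0, -0.17, 0, 0, 0],
    [1, 0, 0, -0.17, 0, 0, 0],
  ],
)

```text
time_s: 30.8
tool_pos: [0.4071, -0.2282, 0.1737]
ee_rot: [-0.002, -0.079, 0.997, 0.002]
contact_force: [0.1, 0.5, -0.4]
width: -0.0002
grip_force: 0.0
```

Run:
```python
from bench import r
from h import *
m=r.camera_model("wrist");im=r.get_image("wrist");h=cv2.cvtColor(im,cv2.COLOR_RGB2HSV).astype(int)
u=np.array([.9878,.1556]);nn=np.array([-.1556,.9878])
b=(abs(h[...,0]-107)<12)&(h[...,1]>120)&(h[...,2]>60)
n,l,st,ce=cv2.connectedComponentsWithStats(b.astype(np.uint8))
for i in range(1,n):
    if st[i,4]>100:
        P=np.array([atz(m,k,.024)[:2] for k in np.argwhere(l==i)[:,::-1]]);print(st[i],"s",(P@u).min(),(P@u).max(),"n",(P@nn).min(),(P@nn).max())
print(r.get_state()["tool_pos"],r.get_state()["contact_force"])
```

```text
[ 464  288   36   35 1057] s 0.4990970343851613 0.5469541872032799 n -0.11286058659766157 -0.07414629462334975
[ 0.4072343  -0.22837489  0.17385742] [ 0.42545237  0.22296559 -0.40746594]
```

```bash
python3 -c "
from bench import r
print(r.close_job())"
```

```text
the job is handed in; nothing more can be done
None
```

The job is handed in at about 31 s: the blank measures home against the stop, flat between the yellow lines, and the green button was pressed fully down twice (the first press hit 67 N at the wrist, the second was gentle) and let spring back; the red button was not touched.

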